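# Pry open the block tin, fill it with today's size of glazing block, and shut it

## Robot

A 7-joint arm with a two-finger parallel gripper is mounted at the origin on the work surface. World frame = base frame: x ahead of the robot, y to its left, z up, the work surface at z = 0. Lengths are in m, angles in rad, forces in N, time in s.
With the tool pointing down it reaches from about 0.4 to 0.85 m from the base axis. Payload 10.4 kg.
Tool frame: the origin (TCP) lies at the very end of the fingers, on their centre line; the grasp point (between the pads) lies 19 mm behind it (manip.grip_point_offset is the distance from the TCP to the grasp point, in m); z points along the fingers, y is the line along which they close (so a half turn about z gives the same grasp; the last joint's range is limited). The gripper opens to 85 mm and grips with 20 to 120 N. Pads are 22 mm wide; open, the fingers measure 114 mm over their backs; the gripper's body (76 mm by 85 mm) begins 54 mm behind the grasp point. The pads swing forward as they close: fully open they stand 13 mm farther back than shut.
Start: joints at [-1.202, 0.332, -0.065, 1.46, 0.022, 1.35, -0.088], TCP at [0.239, 0.578, 0.231] pointing down, gripper open.
Joint ranges: [-2.6, 2.6], [-0.5, 2.12], [-1.47, 1.34], [0.16, 2.42], [-1.27, 4.41], [0.06, 2.06], [-2.6, 2.6]. Speed limits (rad/s): [2.22, 2.22, 2.79, 2.79, 3.14, 3.14, 3.14].

## Interface

Orientations are given as a unit quaternion [x, y, z, w].
In Python, from workcell import manip gives the robot as it stands. The module is installed in compiled form; this text tells all that it offers.
- The arm moves only by the tool step_arm, never from a script. Its argument "moves" is a list of rows, each a list of 7 numbers: the closure, from 0 (fully open) to 1 (shut), then the shift along the world's x, y, z in mm, then the turn, a rotation vector about the world's x, y, z in rad. In form: [[grip, tx, ty, tz, ax, ay, az], ...]. A call has 1 to 10 rows; each row is the pose to reach, as a shift and turn from the pose commanded when the call began; what a row does not reach only later rows make up. A row lasts 1/10 s, in which the tool goes at most 50 mm and 8.59 degrees, less where a joint would pass 70% of its speed; a pose out of reach is approached as far as the arm can. A call with a gripper value outside its range is refused whole. The fingers move at their own pace and stop on an object; "grip_force" is the grip in N (left out, the last holds). Time passes only in rows, so rows that repeat a pose let the fingers close. It gives the time, the measured TCP pose, the force, the opening and the grip force at its end, in the units of the state.
- manip.get_obs(): the state, without advancing time (a new reading comes with each control period).
- manip.camera(name): name is "scene" or "top" or "wrist"; returns a dict with "image" (420x560x3 uint8, blue, green, red), "K" (3x3 intrinsics, pixels), "dist_coeffs" ([k1, k2, p1, p2, k3] as OpenCV has them; the pictures are not rectified), "rvec" (rotation vector, rad) and "tvec" (3), from world to camera coordinates, as OpenCV has them; the wrist camera has in their place "mount" (4x4, takes a point from camera to tool coordinates, whose origin is the TCP and whose axes are the flange's). Camera axes: x right, y down, z forward; pixel columns grow to the right and rows downward; lengths in m; the calibration is good to about 2 mm. A picture is of the moment at which its call begins: read the wrist's pose just before it. There is no depth.
- manip.hand_in(): hands the job in; it is judged then, once.
The state is a dict: "clock": time; "joint_pos": joint angles; "joint_velocities": joint speeds; "tau": joint torques, N m; "position": TCP position; "ee_rot": TCP orientation; "ft_force": force on the tool from outside, world axes, zero at the start; "torque": the same for the moment, N m; "grip_width": opening from 0.0 (shut) to 1.0 (fully open); "grasp_force": force on a finger pad.
Only numpy, scipy, OpenCV 4.12 (cv2) and the standard library are available. Lean on these libraries where they do the work, as an engineer would, in place of code of your own. Each camera call takes 0.05 s, during which the arm holds its last target. There are 200 camera calls.

## Task

Slide the blade of the glazier's knife into the slot under the tin's lid, lever the lid up with it, swing it wide open, and lay the knife back on its cork mat. Then put into the tin every loose glazing block on the bench that is the same length as the sample on the round black pad, leaving the blocks of the other length on the bench outside the tin, and shut the lid fully. Leave both sample blocks and the other things on the bench where they are.

Things in the scene. Friction and masses are not known exactly. Their poses are not given: they have to be found in the camera images.
- tin: grey sheet-steel tin, fixed to the bench, 110 (x) x 200 (y) x 62 mm high with the lid shut, walls and floor 3 mm, open inside 104 x 194, wall tops at 58 mm. Origin: centre of its underside; +x points from front wall to hinge side (away from the robot, within 0.25 rad of world x), z up. The middle 76 mm of the front wall is only 49 mm high: a pry slot 9 mm high, from 49 to 58 mm, under the lid
- lid (a joint): lid angle in rad about the hinge line x = +55 mm, z = 58 mm in the tin's frame (along y): 0 shut; grows as the lid's front edge swings up and back; stop at 1.8. A plain plate 110 x 200 x 4 mm, flush with the walls, no handle, 150 g; the stiff hinge (0.14 N m) keeps it where it is left. Below about 1.5 rad it leaves little room for a gripper over the tin
- lid_edge (a point): middle of the lid's front edge at its underside, 110 mm from the hinge; it moves with the lid
- knife: glazier's flat knife on the mat, 190 mm, 110 g: dark wooden handle 110 long, 22 wide, 24 high, and a stiff steel blade 80 long, 30 wide, 2.5 thick, flat, at half the handle's height, pointing along +x. Origin: underside of the handle where it meets the blade (handle from x = -110 to 0 mm, blade from 0 to 80); z up
- knife_tip (a point): middle of the blade's front edge
- knife_grip (a point): a good place to grip the handle, 25 mm behind the blade, at half height (12 mm above the knife's underside), near the balance point
- mat: cork mat under the knife, fixed, 240 (x) x 100 (y) x 4 mm. Origin: centre of its underside
- round_pad: round black rubber pad, 96 mm across, 6 mm high, fixed, on the left or the right beyond the tin's middle: the block lying on it is today's sample. Origin: centre of its underside
- square_tile: square white tile, 90 mm, 6 mm high, fixed, on the other side: the block lying on it is not in use. Origin: centre of its underside
- sample_long: wooden sample block 54 x 20 x 18 mm, lying on the round pad or on the square tile. Origin: centre of its underside
- sample_short: wooden sample block 34 x 20 x 18 mm, lying on the other of the two. Origin: centre of its underside
- long1: long glazing block, plain wood, 54 mm, 20 wide, 18 high, lying flat on the bench, 30 g. Origin: centre of its underside; x along its length, z up. May be absent
- long2: long glazing block, plain wood, 54 mm, 20 wide, 18 high, lying flat on the bench, 30 g. Origin: centre of its underside; x along its length, z up. May be absent
- long3: long glazing block, plain wood, 54 mm, 20 wide, 18 high, lying flat on the bench, 30 g. Origin: centre of its underside; x along its length, z up. May be absent
- long4: long glazing block, plain wood, 54 mm, 20 wide, 18 high, lying flat on the bench, 30 g. Origin: centre of its underside; x along its length, z up. May be absent
- short1: short glazing block, plain wood, 34 mm, 20 wide, 18 high, lying flat on the bench, 30 g. Origin: centre of its underside; x along its length, z up. May be absent
- short2: short glazing block, plain wood, 34 mm, 20 wide, 18 high, lying flat on the bench, 30 g. Origin: centre of its underside; x along its length, z up. May be absent
- short3: short glazing block, plain wood, 34 mm, 20 wide, 18 high, lying flat on the bench, 30 g. Origin: centre of its underside; x along its length, z up. May be absent
- short4: short glazing block, plain wood, 34 mm, 20 wide, 18 high, lying flat on the bench, 30 g. Origin: centre of its underside; x along its length, z up. May be absent
- jar: open glass jar, 60 mm wide, 75 high. A bystander. Origin: centre of its underside
- weight: steel pattern weight, 56 mm wide, 45 high. A bystander. Origin: centre of its underside
- hammer: hammer, about 0.25 m long, lying at the left of the bench. A bystander. Origin: centre of its underside near the middle of its length
- brush: brush, about 0.2 m long, lying at the right of the bench. A bystander. Origin: centre of its underside near the middle of its length
- flux: amber flux jar, 50 mm wide, 60 high. A bystander. Origin: centre of its underside

How it is judged:
By the outcome, as a careful person would: the job done as asked, in the order asked, and still so for the second after the job is handed in, with the robot touching nothing.
Of long1, long2, long3, long4 only 3 to 4 are there at a start; the rules pass over those that are not, and their reading is None.
Of short1, short2, short3, short4 only 3 to 4 are there at a start; the rules pass over those that are not, and their reading is None.
At some moment in a run one of long1, long2, long3, long4, short1, short2, short3, short4 may be knocked a few centimetres aside while the robot is not near it.
It also fails if it takes over 210 s, if anything falls off the work surface, if the arm or the gripper's body presses on something with over 40 N, if the wrist force passes 120 N, or if a joint passes its speed limit or range.

## Working session

There is one attempt and no reset: what is moved stays moved. The work goes in short steps, Python scripts to look and compute and a tool call to move; the robot and the scene stay as the last step left them, time stands still between calls to the robot, and variables do not carry over. Pictures are saved under pics/ and viewed, at most 14 in all, crops included, and the job is handed in when it is done.

Besides the shell and the picture viewer there is one more tool, called as name(argument=value, ...), one argument or row to a line, values as JSON. step_arm: Moves the arm, as the interface text tells. Its arguments: {"type":"object","properties":{"moves":{"type":"array","items":{"type":"array","items":{"type":"number"}}},"grip_force":{"type":"number"}},"required":["moves"]}

```bash
mkdir -p pics
cat > h.py <<'E'
import numpy as np, cv2, sys
from scipy.spatial.transform import Rotation as R
from workcell import manip
def snap(name,fn,scale=1,crop=None):
    o=manip.get_obs(); c=manip.camera(name); im=c["image"]
    np.savez('pics/'+fn+'.npz',pos=o["position"],q=o["ee_rot"],**{k:np.array(v) for k,v in c.items()})
    if crop: im=im[crop[1]:crop[3],crop[0]:crop[2]]
    cv2.imwrite('pics/'+fn+'.png',cv2.resize(im,None,fx=scale,fy=scale,interpolation=cv2.INTER_CUBIC))
def crop(fn,out,c,scale):
    im=np.load('pics/'+fn+'.npz')["image"][c[1]:c[3],c[0]:c[2]]
    cv2.imwrite('pics/'+out+'.png',cv2.resize(im,None,fx=scale,fy=scale,interpolation=cv2.INTER_CUBIC))
def pose(d):
    if 'mount' in d:
        T=np.eye(4);T[:3,:3]=R.from_quat(d['q']).as_matrix();T[:3,3]=d['pos']
        M=np.linalg.inv(T@d['mount']); return M[:3,:3],M[:3,3]
    return cv2.Rodrigues(d['rvec'])[0],d['tvec'].reshape(3)
def px2w(fn,pts,z):
    d=np.load('pics/'+fn+'.npz');Rm,t=pose(d)
    u=cv2.undistortPoints(np.array(pts,float).reshape(-1,1,2),d['K'],d['dist_coeffs']).reshape(-1,2)
    C=-Rm.T@t; out=[]
    z=np.broadcast_to(z,len(u))
    for (a,b),zz in zip(u,z):
        r=Rm.T@np.array([a,b,1]); out.append(C+r*(zz-C[2])/r[2])
    return np.array(out)
def w2px(fn,P):
    d=np.load('pics/'+fn+'.npz');Rm,t=pose(d)
    return cv2.projectPoints(np.array(P,float).reshape(-1,3),cv2.Rodrigues(Rm)[0],t,d['K'],d['dist_coeffs'])[0].reshape(-1,2)
def st():
    o=manip.get_obs(); print({k:np.round(o[k],4).tolist() for k in o if k in('clock','position','ee_rot','joint_pos','ft_force','grip_width','grasp_force')})
np.set_printoptions(suppress=True,precision=4)
E
python3 - <<'E'
from h import *
st(); snap('top','t0',1.42); snap('scene','s0',1.42)
for n in('t0','s0'):
    d=np.load('pics/'+n+'.npz');Rm,t=pose(d);print(-Rm.T@t,Rm[2],d['K'].ravel(),d['dist_coeffs'])
E
```

```text
{'clock': 0.0, 'joint_pos': [-1.2016, 0.3329, -0.0647, 1.4609, 0.0216, 1.3499, -0.0885], 'position': [0.2385, 0.5773, 0.2305], 'ee_rot': [0.1946, 0.9809, -0.0007, -0.0001], 'ft_force': [0.5918, 0.7925, 0.5802], 'grasp_force': 0.0, 'grip_width': 0.996}
[0.254  0.0244 1.5414] [ 0.1987  0.011  -0.98  ] [499.9388   0.     280.972    0.     499.9388 207.9523   0.       0.
   1.    ] [-0.0409  0.      0.      0.      0.    ]
[1.4269 0.547  1.0277] [-0.6295 -0.3698 -0.6833] [442.4274   0.     269.4681   0.     442.4274 204.4477   0.       0.
   1.    ] [-0.0455  0.      0.      0.      0.    ]
```

View pics/t0.png

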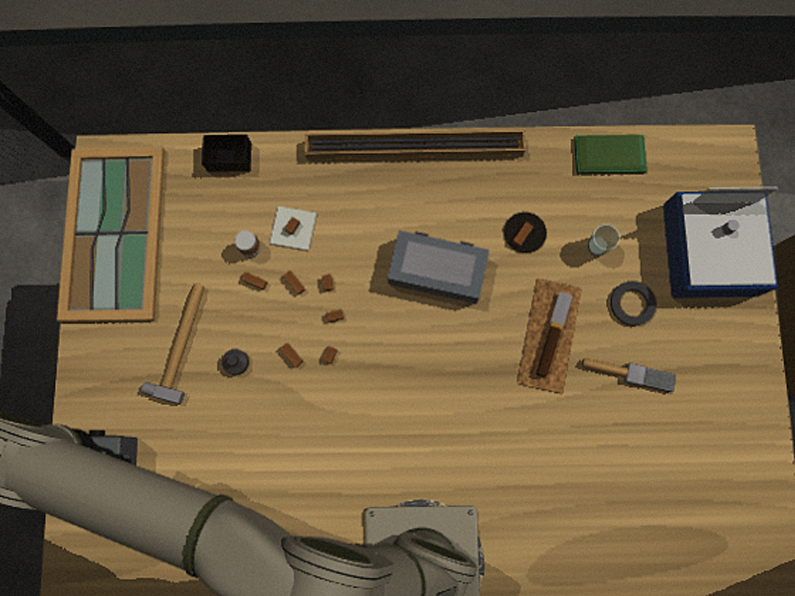

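View pics/s0.png

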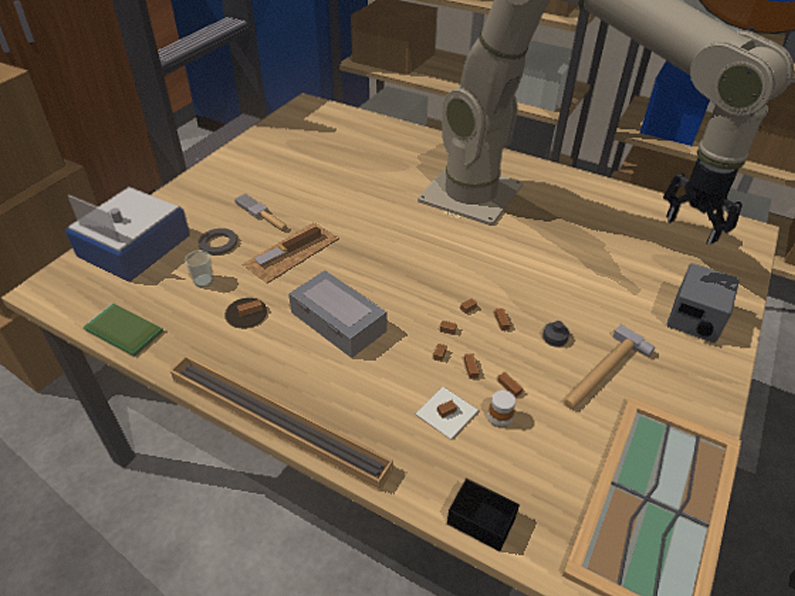

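The top view shows the tin at about (438,266), the knife on its mat at (550,335), the round pad at (525,232), the tile at (294,228), and six loose blocks between (253,281) and (328,355). I'll enlarge it to measure.

Run:
```python
from h import *
crop('t0','c1',(160,140,280,260),5); crop('t0','c2',(265,140,425,280),4.9)
```

```text
(no output)
```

View pics/c1.png

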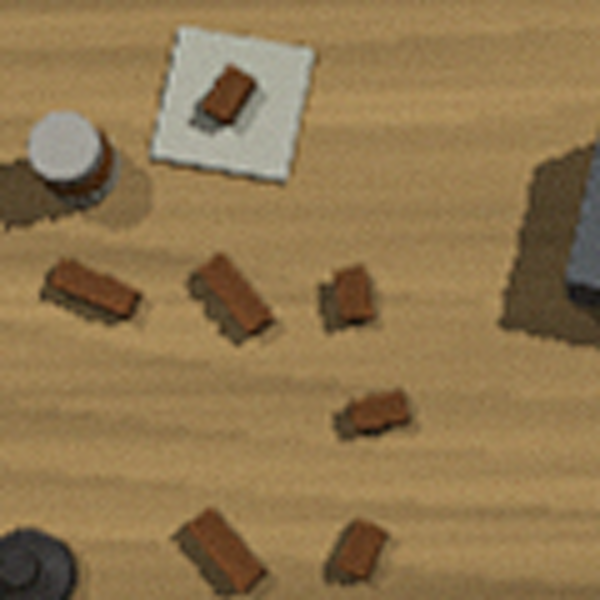

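View pics/c2.png

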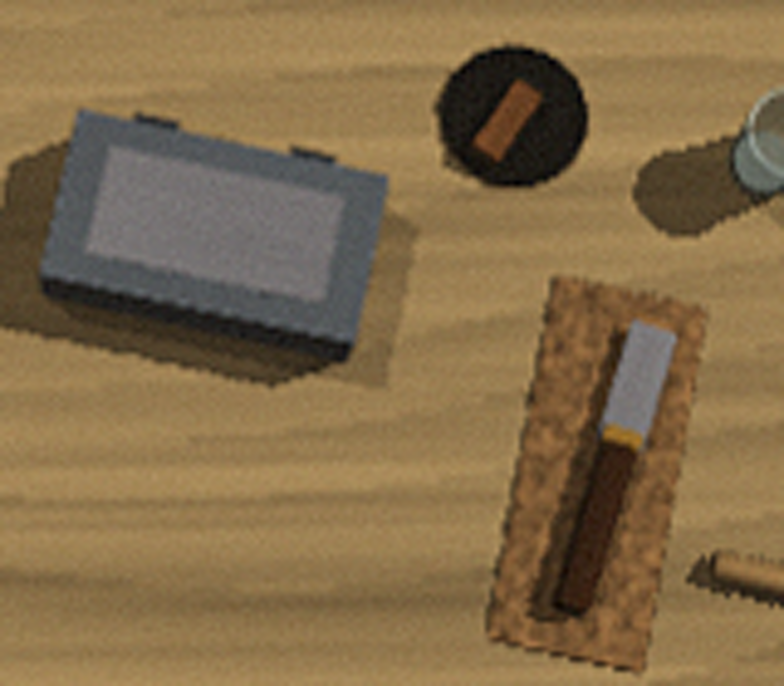

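c2 shows the tin lid's corners at (80,110), (387,177), (350,345) and (42,278), the blade tip at about (655,326) and the handle end at (572,607). c1 shows three long and three short blocks.

Run:
```python
from h import *
f2=lambda p:(np.array(p,float)+.5)/4.9-.5+[265,140]
f1=lambda p:(np.array(p,float)+.5)/5-.5+[160,140]
L=px2w('t0',f2([(80,110),(387,177),(350,345),(42,278)]),.062)
print('lid',L,L.mean(0)); e=L[[0,1]].mean(0)-L[[2,3]].mean(0); print('yaw',np.arctan2(e[1],e[0]),np.linalg.norm(e)); e=L[[0,3]].mean(0)-L[[1,2]].mean(0);print(np.arctan2(-e[0],e[1]),np.linalg.norm(e))
b=px2w('t0',f2([(633,321),(677,333),(602,432),(641,442)]),.0172); t=b[:2].mean(0)
h=px2w('t0',f2([(555,603),(588,612),(603,442),(633,450)]),.028); print('blade',b,'\nhandle',h); e=t-h[:2].mean(0);print('tip',t,'yaw',np.arctan2(e[1],e[0]),np.linalg.norm(e))
m=px2w('t0',f2([(553,277),(708,312),(645,670),(488,635)]),.004);e=m[:2].mean(0)-m[2:].mean(0);print('mat',m.mean(0),np.arctan2(e[1],e[0]),np.linalg.norm(e),np.linalg.norm(m[0]-m[1]))
p=px2w('t0',f2([(476,148),(500,162),(541,97),(517,80)]),.024);print('sample',p.mean(0),np.linalg.norm(p[0]-p[3]),np.linalg.norm(p[0]-p[1]))
# blocks via colour segmentation, top face
im=np.load('pics/t0.npz')['image'];hsv=cv2.cvtColor(im,cv2.COLOR_BGR2HSV)
mask=((im[...,2]>85)&(im[...,1].astype(float)<.62*im[...,2])).astype(np.uint8);mask[:, :165]=0
n,lab,s,c=cv2.connectedComponentsWithStats(mask)
for i in range(1,n):
    if s[i,4]>60 and s[i,4]<600 and s[i,0]<400 and s[i,1]>100:
        ys,xs=np.where(lab==i);w=px2w('t0',np.c_[xs,ys],.018);mu=w.mean(0);C=np.cov((w-mu)[:,:2].T);ev,V=np.linalg.eigh(C)
        print('blk',s[i,4],c[i],mu[:2],'yaw',np.arctan2(V[1,1],V[0,1]),'len',np.sqrt(12*ev))
```

```text
lid [[ 0.6981  0.0394  0.062 ]
 [ 0.6516 -0.1515  0.062 ]
 [ 0.5452 -0.1248  0.062 ]
 [ 0.5903  0.0643  0.062 ]] [ 0.6213 -0.0432  0.062 ]
yaw -0.23619733011237629 0.11019785203544676
-0.23653318877553375 0.19547592653643941
blade [[ 0.5668 -0.3095  0.0172]
 [ 0.5586 -0.3371  0.0172]
 [ 0.4958 -0.286   0.0172]
 [ 0.4891 -0.3102  0.0172]] 
handle [[ 0.3879 -0.2491  0.028 ]
 [ 0.3821 -0.2692  0.028 ]
 [ 0.4878 -0.2841  0.028 ]
 [ 0.4825 -0.3025  0.028 ]]
tip [ 0.5627 -0.3233  0.0172] yaw -0.3462773492579258 0.18925685862324698
mat [ 0.473  -0.2854  0.004 ] -0.22720912213935723 0.2338385593465507 0.10128181418926234
sample [ 0.6974 -0.2356  0.024 ] 0.053334797407656905 0.017728445014899487
```

The sample on the pad is about 53 mm long, so the long blocks go in the tin. I'll move toward the knife while fixing the block measurement.

step_arm(
  moves=[
    [0.4,220,-430,0,0,0,0],
    [0.4,220,-430,0,0,0,0],
    [0.4,220,-430,0,0,0,0],
    [0.4,220,-430,0,0,0,0],
    [0.4,220,-430,0,0,0,0],
    [0.4,220,-430,0,0,0,0],
    [0.4,220,-430,0,0,0,0],
    [0.4,220,-430,0,0,0,0],
    [0.4,220,-430,0,0,0,0],
    [0.4,220,-430,0,0,0,0],
  ],
  grip_force=60,
)

```text
clock: 1.1
position: [0.4596, 0.1439, 0.2313]
ee_rot: [0.196, 0.981, -0.0, 0.0]
ft_force: [1.0, -0.2, -0.7]
grip_width: 0.6
grasp_force: 0.0
```

```bash
cat > seg.py <<'E'
from h import *
def blocks(fn,box,z=.018,lo=60,hi=600):
    im=np.load('pics/'+fn+'.npz')['image'].astype(float);b,g,r=im[...,0],im[...,1],im[...,2]
    m=((r>1.75*g)&(r>70)).astype(np.uint8)
    n,lab,s,c=cv2.connectedComponentsWithStats(m); out=[]
    for i in range(1,n):
        if lo<s[i,4]<hi and box[0]<c[i][0]<box[2] and box[1]<c[i][1]<box[3]:
            ys,xs=np.where(lab==i);w=px2w(fn,np.c_[xs,ys],z)[:,:2]
            (cx,cy),(a,bb),_=cv2.minAreaRect((w*1e4).astype(np.float32))
            mu=w.mean(0);ev,V=np.linalg.eigh(np.cov((w-mu).T))
            print('px',s[i,4],np.round(c[i],1),'xy',mu,'yaw %.3f'%np.arctan2(V[1,1],V[0,1]),'len',np.sqrt(12*ev))
E
python3 - <<'E'
from seg import *
im=np.load('pics/t0.npz')['image']
print([im[v,u].tolist() for u,v in((178,198),(207,199),(230,199),(205,110*1+140),(200,180))])
blocks('t0',(160,140,400,260)); st()
E
```

```text
[[38, 65, 105], [31, 60, 101], [26, 60, 93], [32, 60, 100], [84, 129, 157]]
{'clock': 1.1, 'joint_pos': [-0.6948, 0.0031, 0.2987, 1.8413, -0.0006, 1.2972, 0.7799], 'position': [0.4596, 0.1439, 0.2313], 'ee_rot': [0.1962, 0.9806, -0.0001, 0.0001], 'ft_force': [0.9501, -0.1563, -0.6924], 'grasp_force': 0.0, 'grip_width': 0.5999}
```

step_arm(
  moves=[
    [0.4,5,-432,-110,0,0,0.053],
    [0.4,5,-432,-110,0,0,0.053],
    [0.4,5,-432,-110,0,0,0.053],
    [0.4,5,-432,-110,0,0,0.053],
    [0.4,5,-432,-110,0,0,0.053],
    [0.4,5,-432,-110,0,0,0.053],
    [0.4,5,-432,-110,0,0,0.053],
    [0.4,5,-432,-110,0,0,0.053],
    [0.4,5,-432,-110,0,0,0.053],
    [0.4,5,-432,-110,0,0,0.053],
  ],
)

```text
clock: 2.1
position: [0.4607, -0.2904, 0.1198]
ee_rot: [0.172, 0.985, -0.002, -0.001]
ft_force: [-0.9, 0.2, 0.3]
grip_width: 0.602
grasp_force: 0.0
```

```bash
sed -i 's/r>1.75\*g)&(r>70)/r>1.45*g)\&(r>75)/' seg.py
python3 - <<'E'
from seg import *
blocks('t0',(160,140,400,260)); snap('wrist','w1',1.42);st()
E
```

```text
px 99 [368.1 164.1] xy [ 0.7003 -0.2358] yaw 2.519 len [0.0196 0.0529]
px 97 [206.4 198.2] xy [0.5977 0.2746] yaw -2.467 len [0.0191 0.0517]
px 97 [178.2 197. ] xy [0.6027 0.3636] yaw 1.145 len [0.0184 0.054 ]
px 61 [235.2 221.6] xy [0.5218 0.1839] yaw 1.795 len [0.0178 0.034 ]
px 106 [204.6 249.4] xy [0.4366 0.2775] yaw -2.442 len [0.0198 0.0517]
px 67 [231.8 249.4] xy [0.4356 0.1937] yaw 2.685 len [0.02   0.0321]
{'clock': 2.15, 'joint_pos': [-0.1435, 0.2933, 0.7175, 1.8427, -0.2136, 1.0866, 1.8801], 'position': [0.4618, -0.2873, 0.1202], 'ee_rot': [0.1712, 0.9852, -0.0008, -0.0013], 'ft_force': [-0.0118, 0.4385, -0.0372], 'grasp_force': 0.0, 'grip_width': 0.6027}
```

View pics/w1.png

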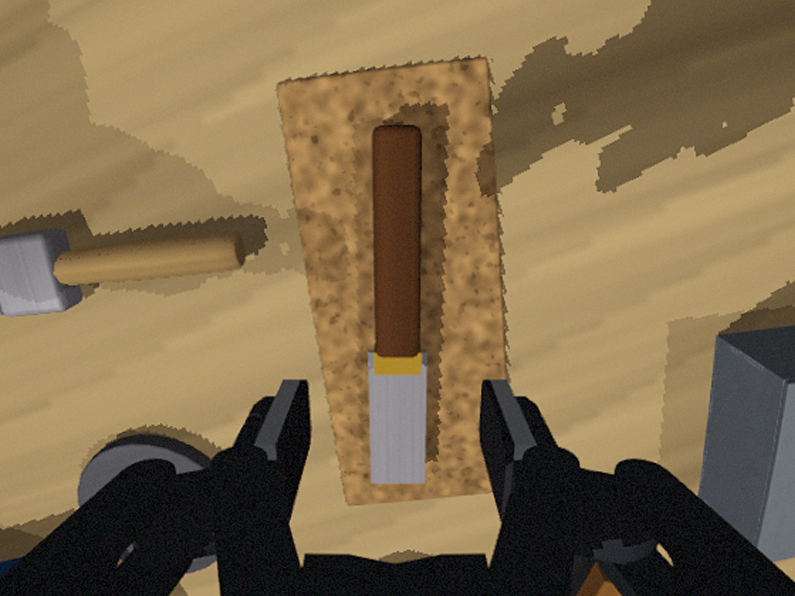

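The knife is aligned vertically in the wrist view: handle end (397,127), ferrule (398,365), tip (398,483). Next I'll check these positions.

Run:
```python
from seg import *
f=lambda p:(np.array(p,float)+.5)/1.42-.5
p=px2w('w1',f([(397,127),(398,357),(398,483)]),[.028,.028,.0172]);print(p)
e=p[2]-p[0];y=np.arctan2(e[1],e[0]);print(y,np.linalg.norm(e[:2]));print('origin',p[2][:2]-.08*np.array([np.cos(y),np.sin(y)]),'grip',p[2][:2]-.105*np.array([np.cos(y),np.sin(y)]))
st()
```

```text
[[ 0.3852 -0.2617  0.028 ]
 [ 0.4861 -0.2974  0.028 ]
 [ 0.5631 -0.3249  0.0172]]
-0.3412796586894956 0.1888295250617787
origin [ 0.4878 -0.2981] grip [ 0.4642 -0.2898]
{'clock': 2.15, 'joint_pos': [-0.1435, 0.2933, 0.7175, 1.8427, -0.2136, 1.0866, 1.8801], 'position': [0.4618, -0.2873, 0.1202], 'ee_rot': [0.1712, 0.9852, -0.0008, -0.0013], 'ft_force': [-0.0118, 0.4385, -0.0372], 'grasp_force': 0.0, 'grip_width': 0.6027}
```

step_arm(
  moves=[
    [0.4,1,-1,-45,0,0,0],
    [0.4,1,-1,-85,0,0,0],
    [0.4,1,-1,-105,0,0,0],
    [0.4,1,-1,-112,0,0,0],
    [0.4,1,-1,-112,0,0,0],
    [1,1,-1,-112,0,0,0],
    [1,1,-1,-112,0,0,0],
    [1,1,-1,-112,0,0,0],
    [1,1,-1,-112,0,0,0],
    [1,1,-1,-112,0,0,0],
  ],
  grip_force=90,
)

```text
clock: 3.15
position: [0.4659, -0.2859, 0.0112]
ee_rot: [0.169, 0.986, -0.0, 0.002]
ft_force: [-1.9, 1.0, 9.5]
grip_width: 0.237
grasp_force: 88.2
```

step_arm(
  moves=[
    [1,0,0,30,0,0,0],
    [1,0,0,70,0,0,0],
    [1,0,0,120,0,0,0],
    [1,-20,287,120,0,0,0.11],
    [1,-20,287,120,0,0,0.11],
    [1,-20,287,120,0,0,0.11],
    [1,-20,287,120,0,0,0.11],
    [1,-20,287,120,0,0,0.11],
    [1,-20,287,120,0,0,0.11],
    [1,-20,287,120,0,0,0.11],
  ],
)

```text
clock: 4.15
position: [0.4444, 0.0069, 0.1301]
ee_rot: [0.111, 0.994, 0.001, 0.001]
ft_force: [0.6, -0.9, -1.1]
grip_width: 0.232
grasp_force: 88.4
```

Run:
```python
from seg import *
snap('wrist','w2',1.42);st()
```

```text
{'clock': 4.2, 'joint_pos': [-0.5973, 0.0029, 0.4926, 2.0652, -0.0026, 1.0724, 1.2431], 'position': [0.4447, 0.0041, 0.1301], 'ee_rot': [0.1119, 0.9937, 0.0006, 0.0006], 'ft_force': [0.1599, -1.2626, -1.7298], 'grasp_force': 88.3767, 'grip_width': 0.2282}
```

View pics/w2.png

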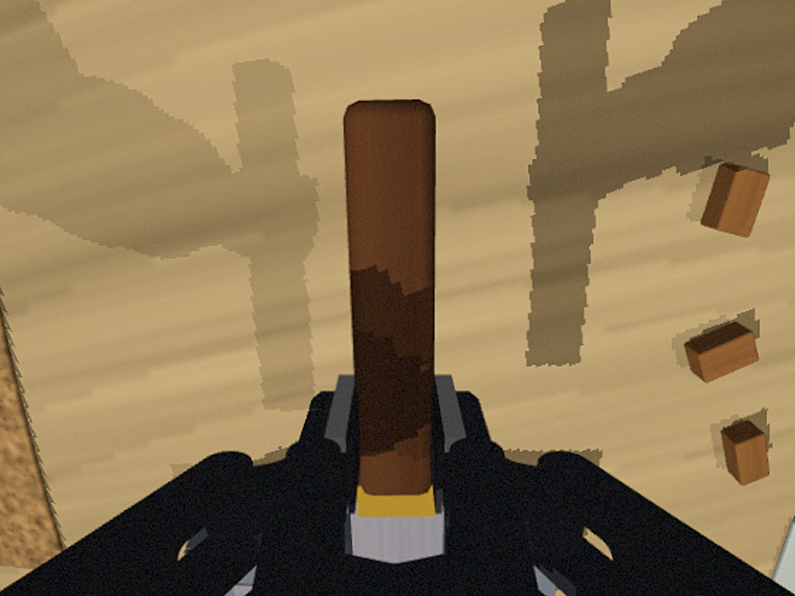

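The handle spans (345–435, y≈105) at its end and (360–432, y≈490) at its front. I'll work out its pitch and its height in the tool frame.

Run:
```python
from seg import *
f=lambda p:(np.array(p,float)+.5)/1.42-.5
d=np.load('pics/w2.npz');print(d['mount'],d['K'][0])
for fn,rows,zg in (('w1',[((373,135),(421,135)),((377,345),(421,345)),((369,360),(427,360)),((372,480),(425,480))],None),('w2',[((345,115),(435,115)),((350,250),(435,250)),((359,480),(434,480)),((351,517),(444,517)),((351,550),(444,550))],None)):
    d=np.load('pics/'+fn+'.npz');M=d['mount']
    Rw=R.from_quat(d['q']).as_matrix()
    for a,b in rows:
        W=30 if a[0] in(369,372,351) else 22
        u=cv2.undistortPoints(f([a,b]).reshape(-1,1,2),d['K'],d['dist_coeffs']).reshape(-1,2)
        # perpendicular distance along width dir y_tool
        ra=M[:3,:3]@np.r_[u[0],1];rb=M[:3,:3]@np.r_[u[1],1]
        s=W/1000/np.linalg.norm(ra-rb)
        p=M[:3,3]+s*(ra+rb)/2
        print(fn,W,'tool',p*1000,'world',(Rw@p+d['pos']))
```

```text
[[ 0.0009 -0.9527 -0.3038  0.0767]
 [ 1.      0.0008  0.0004  0.0005]
 [-0.0002 -0.3038  0.9527 -0.1425]
 [ 0.      0.      0.      1.    ]] [368.4142   0.     277.799 ]
w1 22 tool [ 77.2445   1.7238 106.5518] world [ 0.3883 -0.2628  0.0134]
w1 22 tool [-23.5327   2.9088  99.7735] world [ 0.4835 -0.2959  0.0199]
w1 30 tool [-34.3241   2.4773 105.5904] world [ 0.4935 -0.3     0.0141]
w1 30 tool [-108.5258    2.9882  105.2681] world [ 0.5634 -0.3247  0.0142]
w2 22 tool [81.7172 -0.6412 -8.618 ] world [0.3645 0.0242 0.1387]
w2 22 tool [48.2104 -0.0306 -9.7355] world [0.3974 0.0175 0.1398]
w2 22 tool [-19.3366   1.1283 -14.1615] world [0.4635 0.0038 0.1443]
w2 30 tool [-39.9621   1.5249  -5.9782] world [ 0.4837 -0.0004  0.1362]
w2 30 tool [-49.7802   1.533  -10.2277] world [ 0.4933 -0.0025  0.1404]
```

step_arm(
  moves=[
    [1,-1,-5,-45,0,0,-0.012],
    [1,-1,-5,-75,0,0,-0.012],
    [1,-1,-5,-82,0,0,-0.012],
    [1,-1,-5,-82,0,0,-0.012],
    [1,-1,-5,-82,0,0,-0.012],
  ],
)

```text
clock: 4.7
position: [0.4448, -0.0037, 0.0488]
ee_rot: [0.12, 0.993, 0.0, 0.001]
ft_force: [0.0, 0.2, -1.2]
grip_width: 0.232
grasp_force: 88.3
```

Run:
```python
from seg import *
snap('scene','s1',7,(190,170,300,255));st()
```

```text
{'clock': 4.75, 'joint_pos': [-0.5705, 0.1404, 0.5066, 2.1399, -0.089, 0.8783, 1.3182], 'position': [0.4449, -0.0035, 0.0489], 'ee_rot': [0.1204, 0.9927, 0.0005, 0.0012], 'ft_force': [0.2249, 0.1563, -1.592], 'grasp_force': 88.3079, 'grip_width': 0.2361}
```

View pics/s1.png

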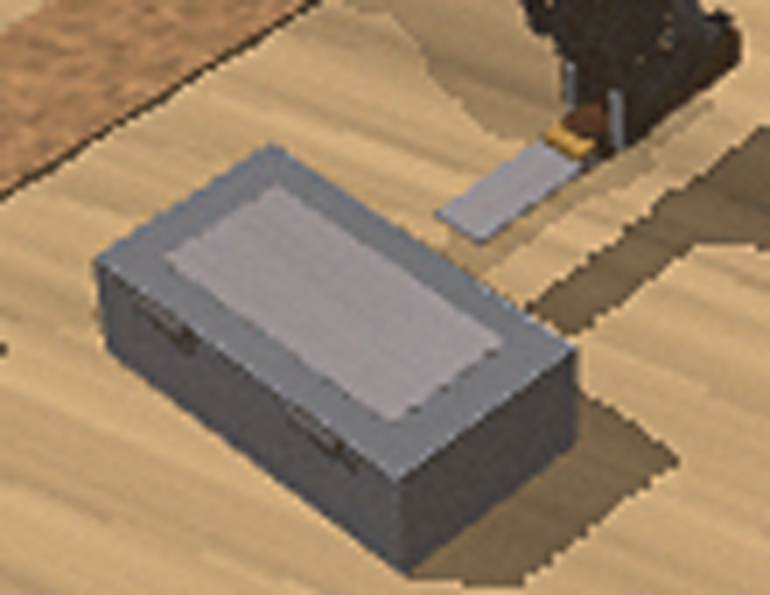

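The blade tip's edge runs from (440,215) to (480,242), with the lid corners at (270,147), (575,350), (400,480) and (97,262). I'll compare these with the predicted positions.

Run:
```python
from seg import *
f=lambda p:(np.array(p,float)+.5)/7-.5+[190,170]
print('lid scene',px2w('s1',f([(97,262),(270,147),(575,350),(400,480)]),.062))
L=px2w('s1',f([(97,262),(270,147),(575,350),(400,480)]),.062);print(L.mean(0))
a=1.571-0; y=2*.1204*.9927;ang=np.arctan2(.9927**2-.1204**2,y)-np.pi/2;print('yaw',ang)
dirv=np.array([np.cos(ang),np.sin(ang),0]);nv=np.array([-np.sin(ang),np.cos(ang),0]);p=np.array([.4449,-.0035,0])
for z in(.048,.051,.054,.057,.06):
    P=[p+.105*dirv+k*.015*nv+[0,0,z] for k in(-1,1)];print(z,(w2px('s1',P)-[190,170]+.5)*7-.5, P[0],P[1])
```

```text
lid scene [[ 0.6528 -0.1513  0.062 ]
 [ 0.5477 -0.1278  0.062 ]
 [ 0.5926  0.0647  0.062 ]
 [ 0.6968  0.0397  0.062 ]]
[ 0.6225 -0.0437  0.062 ]
yaw -0.2413917384511426
0.048 [[427.7125 224.1269]
 [472.9934 254.7423]] [ 0.5433 -0.0432  0.048 ] [ 0.5504 -0.014   0.048 ]
0.051 [[427.5072 219.3943]
 [472.8508 250.0028]] [ 0.5433 -0.0432  0.051 ] [ 0.5504 -0.014   0.051 ]
0.054 [[427.3013 214.6483]
 [472.7078 245.2497]] [ 0.5433 -0.0432  0.054 ] [ 0.5504 -0.014   0.054 ]
0.057 [[427.0949 209.8888]
 [472.5643 240.4828]] [ 0.5433 -0.0432  0.057 ] [ 0.5504 -0.014   0.057 ]
0.06 [[426.8879 205.1157]
 [472.4205 235.7022]] [ 0.5433 -0.0432  0.06  ] [ 0.5504 -0.014   0.06  ]
```

Run:
```python
from seg import *
snap('top','t1',8,(265,150,365,225))
```

```text
(no output)
```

View pics/t1.png

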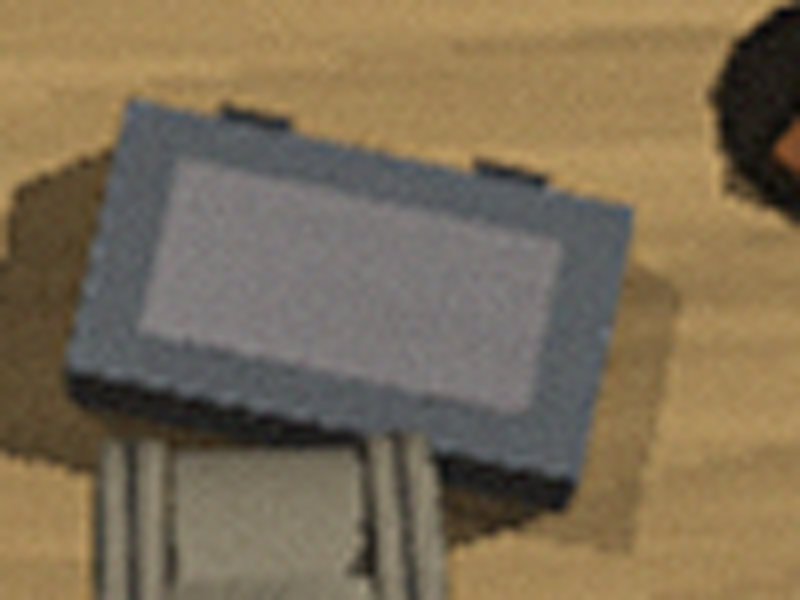

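By cross-check the tip sits at z ≈ 53 mm, mid-slot. I'll insert slowly.

step_arm(
  moves=[
    [1,15,-4,0,0,0,0],
    [1,24,-6,0,0,0,0],
    [1,29,-7,0,0,0,0],
    [1,34,-8,0,0,0,0],
    [1,38,-9,0,0,0,0],
    [1,38,-9,0,0,0,0],
  ],
)

```text
clock: 5.4
position: [0.482, -0.0125, 0.0474]
ee_rot: [0.12, 0.993, -0.0, 0.0]
ft_force: [0.8, -0.1, -1.4]
grip_width: 0.232
grasp_force: 88.3
```

step_arm(
  moves=[
    [1,6,-1,1,0,0,0],
    [1,12,-3,1,0,0,0],
    [1,18,-4,1,0,0,0],
    [1,22,-5,1,0,0,0],
    [1,22,-5,1,0,0,0],
  ],
)

```text
clock: 5.9
position: [0.5042, -0.0176, 0.0483]
ee_rot: [0.12, 0.993, -0.0, 0.0]
ft_force: [-0.1, -0.3, -1.4]
grip_width: 0.231
grasp_force: 88.3
```

step_arm(
  moves=[
    [1,0,0,10,0,0,0],
    [1,1,0,18,0,0,0],
    [1,3,-1,26,0,0,0],
    [1,7,-2,36,0,0,0],
    [1,13,-3,45,0,0,0],
    [1,19,-5,54,0,0,0],
    [1,19,-5,54,0,0,0],
  ],
)

```text
clock: 6.6
position: [0.5248, -0.0226, 0.1041]
ee_rot: [0.12, 0.993, 0.0, 0.002]
ft_force: [0.0, -0.4, -0.3]
grip_width: 0.236
grasp_force: 88.5
```

Run:
```python
from seg import *
snap('scene','s2',5,(190,140,330,255));st()
```

```text
{'clock': 6.65, 'joint_pos': [-0.5122, 0.2391, 0.529, 1.9039, -0.1398, 1.0315, 1.4059], 'position': [0.5242, -0.0225, 0.1034], 'ee_rot': [0.1202, 0.9928, 0.0002, 0.0015], 'ft_force': [-0.6024, 0.0395, -1.4071], 'grasp_force': 88.6139, 'grip_width': 0.2276}
```

View pics/s2.png

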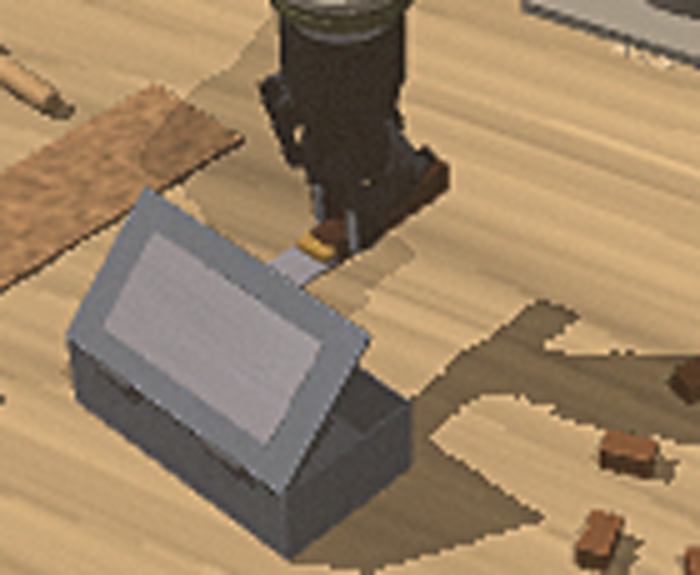

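The lid is up about 0.75 rad on the blade. I'll carry on along the arc.

step_arm(
  moves=[
    [1,8,-2,8,0,0,0],
    [1,17,-4,14,0,0,0],
    [1,26,-6,19,0,0,0],
    [1,37,-9,22,0,0,0],
    [1,48,-11,23,0,0,0],
    [1,56,-13,23,0,0,0],
    [1,62,-15,23,0,0,0],
    [1,64,-15,23,0,0,0],
    [1,64,-15,23,0,0,0],
  ],
)

```text
clock: 7.55
position: [0.5871, -0.0375, 0.1254]
ee_rot: [0.12, 0.993, -0.0, 0.0]
ft_force: [-0.6, 0.4, -0.7]
grip_width: 0.234
grasp_force: 88.4
```

Run:
```python
from seg import *
snap('scene','s3',4,(190,130,330,255));st()
```

```text
{'clock': 7.6, 'joint_pos': [-0.4492, 0.3593, 0.5325, 1.7171, -0.1998, 1.1186, 1.4729], 'position': [0.587, -0.0374, 0.1255], 'ee_rot': [0.1201, 0.9928, 0.0, 0.0004], 'ft_force': [-0.4183, -0.9004, -1.5423], 'grasp_force': 88.5139, 'grip_width': 0.2336}
```

View pics/s3.png

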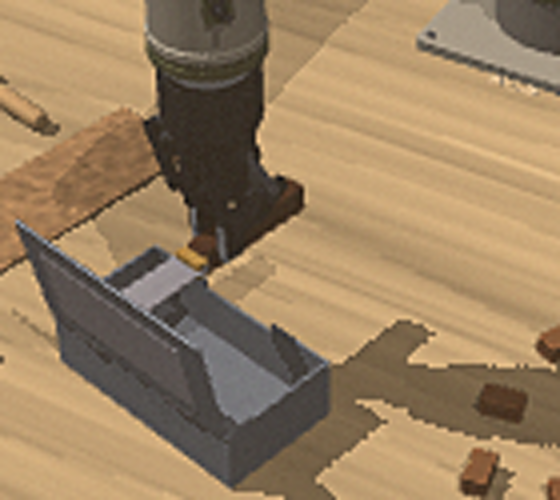

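step_arm(
  moves=[
    [1,4,-1,0,0,0,0],
    [1,4,-1,0,0,0,0],
    [1,-46,11,10,0,0,0],
    [1,-92,20,25,0,0,0],
    [1,-121,-30,25,0,0,-0.05],
    [1,-121,-248,25,0,0,-0.105],
    [1,-121,-248,25,0,0,-0.105],
    [1,-121,-248,25,0,0,-0.105],
    [1,-121,-248,25,0,0,-0.105],
    [1,-121,-248,25,0,0,-0.105],
  ],
)

```text
clock: 8.6
position: [0.4647, -0.2901, 0.1511]
ee_rot: [0.174, 0.985, -0.001, 0.001]
ft_force: [0.4, -0.8, -1.6]
grip_width: 0.232
grasp_force: 88.5
```

step_arm(
  moves=[
    [1,0,0,0,0,0,0],
    [1,0,0,0,0,0,0],
  ],
)

```text
clock: 8.8
position: [0.4656, -0.2857, 0.1504]
ee_rot: [0.173, 0.985, -0.0, 0.0]
ft_force: [0.2, 1.3, -2.0]
grip_width: 0.233
grasp_force: 88.4
```

step_arm(
  moves=[
    [1,0,0,-50,0,0,0],
    [1,0,0,-95,0,0,0],
    [1,0,0,-120,0,0,0],
    [1,0,0,-132,0,0,0],
    [1,0,0,-138,0,0,0],
    [1,0,0,-138,0,0,0],
  ],
)

```text
clock: 9.4
position: [0.4663, -0.285, 0.0128]
ee_rot: [0.172, 0.985, 0.0, 0.0]
ft_force: [0.0, -0.1, -1.1]
grip_width: 0.234
grasp_force: 88.5
```

step_arm(
  moves=[
    [1,0,0,-1,0,0,0],
    [1,0,0,-2,0,0,0],
    [1,0,0,-2,0,0,0],
    [0.6,0,0,-2,0,0,0],
    [0.4,0,0,-2,0,0,0],
    [0.35,0,0,2,0,0,0],
    [0.35,0,0,40,0,0,0],
    [0.35,0,0,90,0,0,0],
    [0.35,0,0,140,0,0,0],
    [0.35,0,0,150,0,0,0],
  ],
)

```text
clock: 10.4
position: [0.4676, -0.2871, 0.168]
ee_rot: [0.173, 0.985, -0.0, 0.004]
ft_force: [0.2, 0.4, 0.2]
grip_width: 0.651
grasp_force: 0.0
```

Run:
```python
from seg import *
snap('wrist','w3',1.0);snap('top','t2',1);blocks('t2',(160,140,400,260));st()
```

```text
px 102 [368.1 164. ] xy [ 0.7007 -0.2357] yaw 2.532 len [0.0202 0.0538]
px 96 [206.4 198.1] xy [0.5978 0.2747] yaw -2.458 len [0.0186 0.0519]
px 100 [178.4 197. ] xy [0.6026 0.3631] yaw 1.153 len [0.0189 0.0541]
px 63 [230.4 198.5] xy [0.5953 0.1994] yaw -2.914 len [0.0201 0.0323]
px 67 [235.3 221.8] xy [0.5211 0.1837] yaw 1.778 len [0.0189 0.0345]
px 106 [204.4 249.5] xy [0.4364 0.278 ] yaw -2.436 len [0.0195 0.052 ]
px 69 [231.8 249.5] xy [0.4352 0.1939] yaw 2.769 len [0.0205 0.0321]
{'clock': 10.5, 'joint_pos': [-0.2093, 0.2512, 0.7841, 1.7946, -0.1936, 1.1703, 1.8596], 'position': [0.4667, -0.2858, 0.1643], 'ee_rot': [0.172, 0.9851, 0.0001, 0.002], 'ft_force': [0.2964, 0.4251, -1.2413], 'grasp_force': 0.0, 'grip_width': 0.6518}
```

View pics/w3.png

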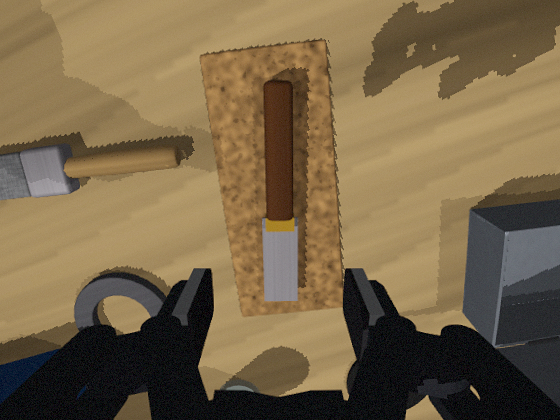

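The knife lies back on its mat. Next the long blocks, starting with C at (0.436, 0.278).

step_arm(
  moves=[
    [0.5,-30,564,0,0,0,1.05],
    [0.5,-30,564,0,0,0,1.05],
    [0.5,-30,564,0,0,0,1.05],
    [0.5,-30,564,0,0,0,1.05],
    [0.5,-30,564,0,0,0,1.05],
    [0.5,-30,564,0,0,0,1.05],
    [0.5,-30,564,0,0,0,1.05],
    [0.5,-30,564,0,0,0,1.05],
    [0.5,-30,564,0,0,0,1.05],
    [0.5,-30,564,0,0,0,1.05],
  ],
)

```text
clock: 11.5
position: [0.4376, 0.2156, 0.1604]
ee_rot: [-0.345, 0.939, -0.0, -0.001]
ft_force: [1.8, 0.1, 1.1]
grip_width: 0.498
grasp_force: 0.0
```

Run:
```python
from h import *
st()
```

```text
{'clock': 11.5, 'joint_pos': [-0.8148, 0.0811, 0.2773, 1.9185, -0.0248, 1.1481, 1.7472], 'position': [0.4376, 0.2156, 0.1604], 'ee_rot': [-0.345, 0.9386, -0.0, -0.0014], 'ft_force': [1.7999, 0.096, 1.1307], 'grasp_force': 0.0, 'grip_width': 0.4984}
```

step_arm(
  moves=[
    [0.5,0,60,-45,0,0,0],
    [0.5,0,60,-45,0,0,0],
    [0.5,0,60,-45,0,0,0],
  ],
)

```text
clock: 11.8
position: [0.4359, 0.2757, 0.1129]
ee_rot: [-0.347, 0.938, -0.001, -0.003]
ft_force: [0.0, -0.8, -0.1]
grip_width: 0.499
grasp_force: 0.0
```

```bash
cat > look.py <<'E'
from seg import *
import sys
snap('wrist',sys.argv[1],1.0)
blocks(sys.argv[1],(0,0,560,420),.018,800,40000);o=manip.get_obs();q=o['ee_rot'];print('pos',np.array(o['position']),'tool y ang',np.arctan2(q[1]**2-q[0]**2,2*q[0]*q[1]), o['grip_width'])
E
python3 look.py w4
```

```text
px 1507 [179.8 133.9] xy [0.4362 0.1925] yaw 2.731 len [0.0193 0.0325]
px 2114 [277.2 213.5] xy [0.4362 0.275 ] yaw -2.430 len [0.0192 0.0533]
px 1016 [102.3 266.7] xy [0.5501 0.2045] yaw 1.817 len [0.0193 0.0329]
px 853 [ 66.5 302.4] xy [0.5961 0.1987] yaw -2.969 len [0.019  0.0334]
pos [0.4372 0.2739 0.1144] tool y ang 2.277364744676795 0.5018460302619423
```

step_arm(
  moves=[
    [0.5,-1,0,-50,0,0,0],
    [0.5,-1,0,-90,0,0,0],
    [0.5,-1,0,-107,0,0,0],
    [0.5,-1,0,-107,0,0,0],
    [1,-1,0,-107,0,0,0],
    [1,-1,0,-107,0,0,0],
    [1,-1,0,-107,0,0,0],
    [1,-1,0,-60,0,0,0],
    [1,-1,0,-10,0,0,0],
    [1,-1,0,10,0,0,0],
  ],
  grip_force=40,
)

```text
clock: 12.85
position: [0.44, 0.2751, 0.1327]
ee_rot: [-0.345, 0.939, 0.001, 0.003]
ft_force: [0.0, 0.8, -0.4]
grip_width: 0.215
grasp_force: 39.3
```

step_arm(
  moves=[
    [1,161,-370,0,0,0,-0.945],
    [1,161,-370,0,0,0,-0.945],
    [1,161,-370,0,0,0,-0.945],
    [1,161,-370,0,0,0,-0.945],
    [1,161,-370,0,0,0,-0.945],
    [1,161,-370,0,0,0,-0.945],
    [1,161,-370,0,0,0,-0.945],
    [1,161,-370,0,0,0,-0.945],
    [1,161,-370,0,0,0,-0.945],
    [1,161,-370,0,0,0,-0.945],
  ],
)

```text
clock: 13.85
position: [0.5992, -0.0978, 0.1278]
ee_rot: [0.122, 0.993, -0.0, 0.0]
ft_force: [0.3, 1.2, -0.9]
grip_width: 0.215
grasp_force: 39.3
```

step_arm(
  moves=[
    [1,0,0,0,0,0,0],
    [1,0,0,0,0,0,0],
  ],
)

```text
clock: 14.05
position: [0.5991, -0.094, 0.1276]
ee_rot: [0.119, 0.993, 0.001, 0.0]
ft_force: [-0.5, 0.3, 0.6]
grip_width: 0.217
grasp_force: 39.3
```

step_arm(
  moves=[
    [1,2,-1,-50,0,0,0],
    [1,2,-1,-90,0,0,0],
    [1,2,-1,-110,0,0,0],
    [1,2,-1,-114,0,0,0],
    [1,2,-1,-114,0,0,0],
    [0.65,2,-1,-114,0,0,0],
    [0.6,2,-1,-112,0,0,0],
    [0.6,2,-1,-65,0,0,0],
    [0.6,2,-1,-15,0,0,0],
    [0.6,2,-1,30,0,0,0],
  ],
)

```text
clock: 15.05
position: [0.6011, -0.0968, 0.1599]
ee_rot: [0.12, 0.993, 0.0, 0.0]
ft_force: [0.8, -0.1, -0.1]
grip_width: 0.405
grasp_force: 0.0
```

step_arm(
  moves=[
    [0.5,-3,371,-45,0,0,0.92],
    [0.5,-3,371,-45,0,0,0.92],
    [0.5,-3,371,-45,0,0,0.92],
    [0.5,-3,371,-45,0,0,0.92],
    [0.5,-3,371,-45,0,0,0.92],
    [0.5,-3,371,-45,0,0,0.92],
    [0.5,-3,371,-45,0,0,0.92],
    [0.5,-3,371,-45,0,0,0.92],
    [0.5,-3,371,-45,0,0,0.92],
    [0.5,-3,371,-45,0,0,0.92],
  ],
)

```text
clock: 16.05
position: [0.5979, 0.2741, 0.1124]
ee_rot: [-0.334, 0.943, -0.0, -0.0]
ft_force: [1.4, -1.0, -0.2]
grip_width: 0.504
grasp_force: 0.0
```

```bash
python3 look.py w5
```

```text
px 1690 [238.6  89.6] xy [0.551  0.2042] yaw 1.804 len [0.0193 0.0328]
px 1491 [188.2 141.6] xy [0.5969 0.1984] yaw -2.960 len [0.0189 0.033 ]
px 2136 [276.2 210.4] xy [0.5974 0.2717] yaw -2.469 len [0.0193 0.0529]
pos [0.5984 0.2728 0.1126] tool y ang 2.2490331164407524 0.5012691919985836
```

step_arm(
  moves=[
    [0.5,-1,-1,-50,0,0,0],
    [0.5,-1,-1,-90,0,0,0],
    [0.5,-1,-1,-105,0,0,0],
    [0.5,-1,-1,-105,0,0,0],
    [1,-1,-1,-105,0,0,0],
    [1,-1,-1,-105,0,0,0],
    [1,-1,-1,-105,0,0,0],
    [1,-1,-1,-60,0,0,0],
    [1,-1,-1,-10,0,0,0],
    [1,-1,-1,20,0,0,0],
  ],
)

```text
clock: 17.1
position: [0.5987, 0.2735, 0.1378]
ee_rot: [-0.333, 0.943, 0.001, 0.003]
ft_force: [1.0, 0.5, 0.5]
grip_width: 0.217
grasp_force: 39.2
```

step_arm(
  moves=[
    [1,17,-314,0,0,0,-0.91],
    [1,17,-314,0,0,0,-0.91],
    [1,17,-314,0,0,0,-0.91],
    [1,17,-314,0,0,0,-0.91],
    [1,17,-314,0,0,0,-0.91],
    [1,17,-314,0,0,0,-0.91],
    [1,17,-314,0,0,0,-0.91],
    [1,17,-314,0,0,0,-0.91],
    [1,17,-314,0,0,0,-0.91],
  ],
)

```text
clock: 18.0
position: [0.6145, -0.0399, 0.1331]
ee_rot: [0.114, 0.993, 0.001, 0.0]
ft_force: [0.1, 0.7, -0.3]
grip_width: 0.219
grasp_force: 39.2
```

Held and over the middle place, so I'll lower it in.

step_arm(
  moves=[
    [1,0,-1,-50,0,0,-0.01],
    [1,0,-1,-95,0,0,-0.01],
    [1,0,-1,-115,0,0,-0.01],
    [1,0,-1,-120,0,0,-0.01],
    [1,0,-1,-120,0,0,-0.01],
    [0.65,0,-1,-120,0,0,-0.01],
    [0.6,0,-1,-118,0,0,-0.01],
    [0.6,0,-1,-70,0,0,-0.01],
    [0.6,0,-1,-20,0,0,-0.01],
    [0.6,0,-1,25,0,0,-0.01],
  ],
)

```text
clock: 19.0
position: [0.6143, -0.0417, 0.1601]
ee_rot: [0.12, 0.993, 0.0, 0.001]
ft_force: [0.3, -0.3, -0.6]
grip_width: 0.401
grasp_force: 0.0
```

step_arm(
  moves=[
    [0.5,-12,404,-45,0,0,1.39],
    [0.5,-12,404,-45,0,0,1.39],
    [0.5,-12,404,-45,0,0,1.39],
    [0.5,-12,404,-45,0,0,1.39],
    [0.5,-12,404,-45,0,0,1.39],
    [0.5,-12,404,-45,0,0,1.39],
    [0.5,-12,404,-45,0,0,1.39],
    [0.5,-12,404,-45,0,0,1.39],
    [0.5,-12,404,-45,0,0,1.39],
    [0.5,-12,404,-45,0,0,1.39],
  ],
)

```text
clock: 20.0
position: [0.6005, 0.3658, 0.112]
ee_rot: [-0.548, 0.837, 0.001, -0.0]
ft_force: [1.1, -0.3, -0.4]
grip_width: 0.5
grasp_force: 0.0
```

```bash
python3 look.py w6
```

```text
px 1279 [ 51.9 173.8] xy [0.7309 0.2778] yaw 2.595 len [0.0199 0.0334]
px 2164 [271.7 207.9] xy [0.6034 0.3601] yaw 1.143 len [0.019  0.0539]
pos [0.6013 0.3639 0.1123] tool y ang 2.7278624793223734 0.5003699684839443
```

step_arm(
  moves=[
    [0.5,2,-3,-50,0,0,-0.013],
    [0.5,2,-3,-90,0,0,-0.013],
    [0.5,2,-3,-105,0,0,-0.013],
    [0.5,2,-3,-105,0,0,-0.013],
    [1,2,-3,-105,0,0,-0.013],
    [1,2,-3,-105,0,0,-0.013],
    [1,2,-3,-105,0,0,-0.013],
    [1,2,-3,-60,0,0,-0.013],
    [1,2,-3,-10,0,0,-0.013],
    [1,2,-3,20,0,0,-0.013],
  ],
)

```text
clock: 21.05
position: [0.6056, 0.3597, 0.1382]
ee_rot: [-0.538, 0.843, 0.0, 0.003]
ft_force: [0.6, 0.5, 0.2]
grip_width: 0.218
grasp_force: 39.6
```

step_arm(
  moves=[
    [1,24,-349,0,0,0,-1.38],
    [1,24,-349,0,0,0,-1.38],
    [1,24,-349,0,0,0,-1.38],
    [1,24,-349,0,0,0,-1.38],
    [1,24,-349,0,0,0,-1.38],
    [1,24,-349,0,0,0,-1.38],
    [1,24,-349,0,0,0,-1.38],
    [1,24,-349,0,0,0,-1.38],
    [1,24,-349,0,0,0,-1.38],
    [1,24,-349,0,0,0,-1.38],
  ],
)

```text
clock: 22.05
position: [0.6285, 0.0099, 0.1335]
ee_rot: [0.123, 0.992, 0.0, 0.001]
ft_force: [0.5, 0.1, -0.1]
grip_width: 0.221
grasp_force: 39.6
```

step_arm(
  moves=[
    [1,-2,2,-50,0,0,0],
    [1,-2,2,-95,0,0,0],
    [1,-2,2,-115,0,0,0],
    [1,-2,2,-120,0,0,0],
    [1,-2,2,-120,0,0,0],
    [0.65,-2,2,-120,0,0,0],
    [0.6,-2,2,-118,0,0,0],
    [0.6,-2,2,-70,0,0,0],
    [0.6,-2,2,-20,0,0,0],
    [0.6,-2,2,65,0,0,0],
  ],
)

```text
clock: 23.05
position: [0.626, 0.0124, 0.1647]
ee_rot: [0.12, 0.993, 0.0, 0.0]
ft_force: [1.0, -0.3, 0.7]
grip_width: 0.402
grasp_force: 0.0
```

step_arm(
  moves=[
    [1,-150,36,10,0,0,0],
    [1,-150,36,10,0,0,0],
    [1,-150,36,10,0,0,0],
    [1,-150,36,10,0,0,0],
  ],
)

```text
clock: 23.45
position: [0.4717, 0.0498, 0.1728]
ee_rot: [0.119, 0.993, 0.002, -0.001]
ft_force: [0.8, 0.3, -0.4]
grip_width: -0.002
grasp_force: 0.0
```

Run:
```python
from seg import *
snap('top','t3',1); blocks('t3',(160,140,400,260)); snap('scene','s4',4,(190,130,360,270)); st()
```

```text
px 103 [368. 164.] xy [ 0.7005 -0.2356] yaw 2.534 len [0.0201 0.0543]
px 98 [305.7 191.5] xy [ 0.6142 -0.0366] yaw 2.889 len [0.0187 0.0536]
px 106 [323.9 195.5] xy [ 0.6007 -0.0929] yaw 2.876 len [0.0203 0.0517]
px 61 [230.1 198.5] xy [0.5956 0.2001] yaw -2.939 len [0.0192 0.0324]
px 61 [228.1 212.9] xy [0.5498 0.2062] yaw 1.848 len [0.0181 0.0338]
{'clock': 23.55, 'joint_pos': [-0.7419, 0.0338, 0.5623, 1.9412, -0.0221, 1.1692, 1.1592], 'position': [0.4758, 0.0491, 0.1735], 'ee_rot': [0.1198, 0.9928, 0.0015, 0.0009], 'ft_force': [0.2723, 0.4749, -0.1907], 'grasp_force': 0.0, 'grip_width': -0.0043}
```

View pics/s4.png

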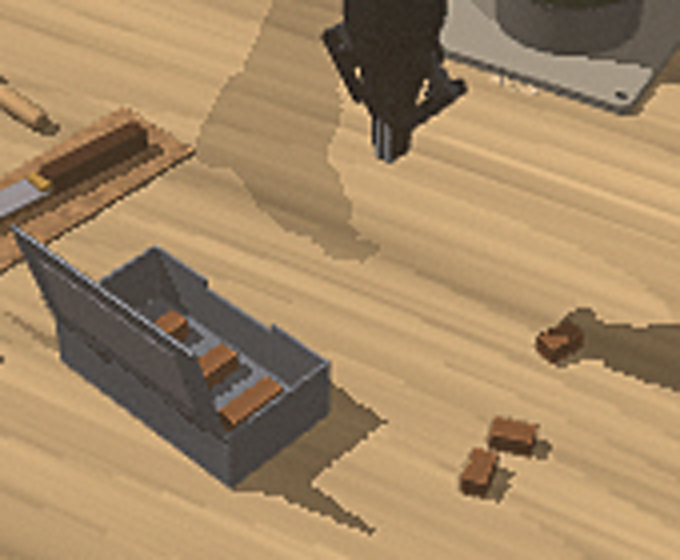

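All three long blocks lie in the tin, the lid is still open, and the three short blocks are outside. Now I'll reach over and behind the lid.

step_arm(
  moves=[
    [1,0,0,50,0,0,0],
    [1,248,-117,50,0,0,0],
    [1,248,-117,50,0,0,0],
    [1,248,-117,50,0,0,0],
    [1,248,-117,50,0,0,0],
    [1,248,-117,50,0,0,0],
    [1,248,-117,50,0,0,0],
    [1,248,-117,50,0,0,0],
    [1,248,-117,50,0,0,0],
  ],
)

```text
clock: 24.45
position: [0.7248, -0.0699, 0.2211]
ee_rot: [0.121, 0.993, -0.001, -0.0]
ft_force: [0.3, 0.4, -0.0]
grip_width: 0.005
grasp_force: 0.0
```

step_arm(
  moves=[
    [1,0,0,-45,0,0,0],
    [1,0,0,-78,0,0,0],
    [1,-20,5,-78,0,0,0],
    [1,-40,10,-78,0,0,0],
    [1,-52,13,-80,0,0,0],
    [1,-64,15,-82,0,0,0],
    [1,-76,18,-87,0,0,0],
    [1,-87,21,-94,0,0,0],
    [1,-87,21,-94,0,0,0],
  ],
)

```text
clock: 25.35
position: [0.6358, -0.0466, 0.1284]
ee_rot: [0.121, 0.993, 0.001, -0.0]
ft_force: [-0.4, 0.7, -0.8]
grip_width: 0.002
grasp_force: 0.0
```

step_arm(
  moves=[
    [1,-9,2,-9,0,0,0],
    [1,-17,4,-19,0,0,0],
    [1,-23,5,-30,0,0,0],
    [1,-28,7,-41,0,0,0],
    [1,-31,7,-53,0,0,0],
    [1,-33,8,-62,0,0,0],
    [1,-33,8,-66,0,0,0],
    [1,-33,8,-67,0,0,0],
    [1,-33,8,-67,0,0,0],
  ],
)

```text
clock: 26.25
position: [0.6033, -0.0399, 0.062]
ee_rot: [0.122, 0.993, 0.001, -0.001]
ft_force: [-9.8, 3.6, 14.5]
grip_width: -0.002
grasp_force: 7.8
```

step_arm(
  moves=[
    [1,0,0,-1,0,0,0],
    [1,0,0,-1,0,0,0],
    [1,0,0,30,0,0,0],
    [1,0,0,80,0,0,0],
    [1,-50,12,120,0,0,0],
    [1,-100,24,150,0,0,0],
    [1,-150,36,170,0,0,0],
    [1,-180,42,170,0,0,0],
  ],
)

```text
clock: 27.05
position: [0.432, 0.0001, 0.2308]
ee_rot: [0.122, 0.993, 0.0, 0.001]
ft_force: [-0.1, 1.9, 0.8]
grip_width: -0.001
grasp_force: 0.0
```

Run:
```python
from seg import *
snap('scene','s5',3,(40,100,306,300)); snap('top','t4',1); blocks('t4',(160,140,400,260)); st()
```

```text
px 103 [368. 164.] xy [ 0.7007 -0.2356] yaw 2.530 len [0.0204 0.0535]
px 67 [231.7 249.5] xy [0.4352 0.1942] yaw 2.639 len [0.02   0.0319]
{'clock': 27.15, 'joint_pos': [-0.8052, -0.1838, 0.6376, 1.9708, 0.1055, 1.3144, 1.127], 'position': [0.4296, 0.0012, 0.2322], 'ee_rot': [0.1207, 0.9927, 0.0042, 0.0018], 'ft_force': [0.016, -0.0713, -0.0571], 'grasp_force': 0.0, 'grip_width': -0.0012}
```

View pics/s5.png

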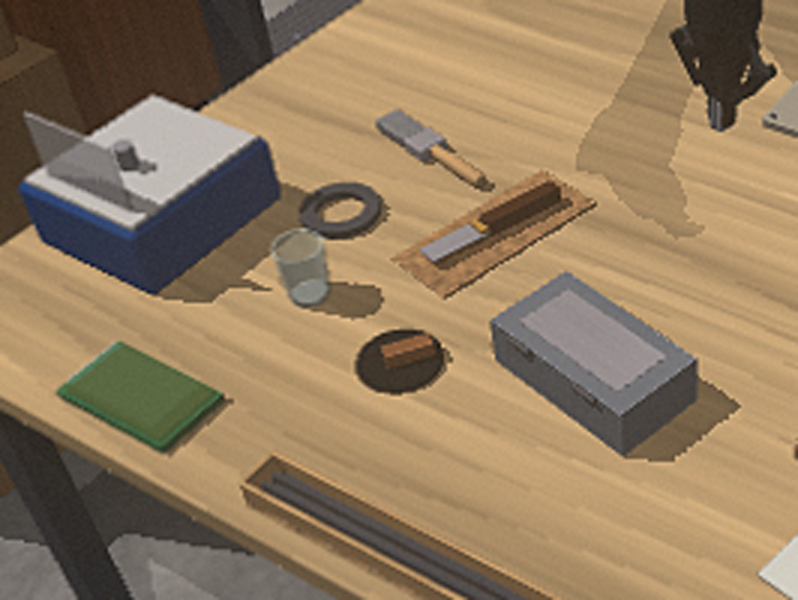

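The lid is shut flush, the knife is on its mat, and the sample is still on the pad.

step_arm(
  moves=[
    [1,0,0,0,0,0,0],
    [1,0,0,0,0,0,0],
  ],
)

```text
clock: 27.35
position: [0.4332, -0.0001, 0.2292]
ee_rot: [0.122, 0.993, -0.0, -0.0]
ft_force: [0.1, -0.3, 0.1]
grip_width: 0.002
grasp_force: 0.0
```

```bash
python3 -c "
from h import *
print(manip.hand_in())"
```

```text
the job is handed in; nothing more can be done
None
```

The job is handed in after about 27 s of the 210 s allowed: I levered the lid open with the knife, laid the knife back on its mat, put the three long blocks in the tin, left the three short ones on the bench (one was knocked about 35 mm aside during the run), and shut the lid; the hand-in call gave no verdict.

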